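Pack a plaster cast in its slide-lid case and snap the lid home

ROBOT

A 6-joint arm with a two-finger parallel gripper is mounted at the origin on a cart in front of the work surface, level with it; the furniture and walls round the work are solid. World frame = base frame: x ahead of the robot, y to its left, z up, the work surface at z = 0. Lengths are in mm, angles in rad, forces in N, time in s.
With the tool pointing down it reaches from about 275 to 750 mm from the base axis. Payload 10.2 kg.
Tool frame: the origin (TCP) lies at the very end of the fingers, on their centre line; the grasp point (between the pads) lies 19 mm behind it; z points along the fingers, y is the direction in which the jaws open and shut (so a half turn about z gives the same grasp; the last joint's range is limited). The gripper opens to 85 mm and grips with 20 to 120 N. Pads are 22 mm wide; open, the fingers measure 114 mm over their backs; the gripper's body (76 mm by 85 mm) begins 54 mm behind the grasp point. The pads swing forward as they close: fully open they stand 13 mm farther back than shut.
Start: joints at [-1.521, 0.313, 1.498, -0, 1.331, -0.223], TCP at [141.437, -505.595, 231.294] pointing down, gripper open.
Joint ranges: [-2.94, 2.94], [-0.97, 2.17], [0.19, 2.56], [-1.23, 4.37], [0.02, 3.11], [-2.88, 2.88]. Speed limits (rad/s): [2.39, 2.39, 3.01, 3.14, 3.14, 3.14].

INTERFACE

Orientations are given as a unit quaternion [w, x, y, z].
In Python, from rig import readout, cams, finish_job gives the robot as it stands. The module is installed in compiled form; this text tells all that it offers.
- The arm moves only by the tool carry_out, never from a script. Its argument "steps" is one flat list of numbers, 7 for each row, row after row: the shift along the tool's x, y, z in cm, then the turn, a rotation vector about the tool's x, y, z in units of 5 degrees (1.0 is 5 degrees), then the opening, from -1 (shut) to 1 (fully open), so that 0 is half open. In form: [x, y, z, ax, ay, az, hand, x, y, z, ax, ay, az, hand, ...]. A call has 1 to 20 rows; each row shifts and turns the commanded pose from where the row before left it, along the tool's axes as they then stand; what a row does not reach is not made up. A row lasts 1/12 s, in which the tool goes at most 41.7 mm and 7.16 degrees, less where a joint would pass 70% of its speed; a pose out of reach is approached as far as the arm can. A call with a gripper value outside its range is refused whole. The fingers move at their own pace and stop on an object; "grip_force" is the grip in N (left out, the last holds). Time passes only in rows, so rows that do not move let the fingers close. It gives the time, the measured TCP pose, the force and the opening at its end, in the units of the state.
- readout.sense(): the state, without advancing time (a new reading comes with each control period).
- cams.capture(name): name is "scene" or "top"; returns the picture (420x560x3 uint8, red, green, blue); there is no depth.
- cams.calibration(name): a dict with "fx", "fy", "cx", "cy" (pixels), "k1" (the pictures are not rectified: a ray, as slopes to the right and down, at radius r is drawn at 1 + k1 r^2 times it, then the intrinsics apply), "R" (3x3) and "t" (3): a world point X has camera coordinates R X + t. Camera axes: x right, y down, z forward; pixel columns grow to the right and rows downward; lengths in mm; the calibration is good to about 2 mm. A picture is of the moment at which its call begins. calibration takes no time and is no camera call.
- finish_job(): hands the job in, once; it reports no verdict.
The state is a dict: "time_s": time; "joints": joint angles; "dq": joint speeds; "tau": joint torques, N m; "eef_pos": TCP position; "ee_rot": TCP orientation; "force": force on the tool from outside, world axes, zero at the start; "wrist_torque": the same for the moment, N m; "grip_width": opening from 0.0 (shut) to 1.0 (fully open).
Only numpy, scipy, OpenCV 4.12 (cv2) and the standard library are available. Lean on these libraries where they do the work, as an engineer would, in place of code of your own. Each camera call takes 0.05 s, during which the arm holds its last target.

TASK

Pack the plaster jaw cast for storage: set it down upright on the floor of the open wooden case, then slide the lid shut by its pull bar, over the stiff little ridge at the end of the channel, until it is fully home against the end board. The case is loose, so it will slide away and sink into the foam pad of the stop behind it before the ridge gives; push on firmly, but do not ram the lid into the thin end board, tip or lift the case or knock the cast over, and leave the other things on the bench alone.

Things in the scene. Friction and masses are not known exactly. Their poses are not given: they have to be found in the camera images.
- case: open wooden case with a sliding lid, 150 (x) x 124 (y) x 55 mm high, 0.45 kg empty, loose on smooth glides: it slides at 1 to 2 N. Origin: centre of its underside; x is the way the lid closes (roughly away from the robot), z up. 12 to 36 mm behind it, parallel to within 3 degrees, stands a fixed stop, not measured, with a soft foam pad (yields 2 mm per N, up to 31 mm, and springs back).
- case_floor (a point): middle of the inner floor, at x -7, z 7 mm in the case's frame. The free space inside is 122 (x) x 110 (y) mm about it. The lid runs on the wall tops, 44 mm above the bench, in grooves along both long sides; their lips end 53 mm from the centre line and are 55 mm high.
- ridge_crest (a point): top of the sprung round steel ridge across the channel, at x +62, z 46.8 mm in the case's frame. The lid meets it 8 to 9 mm before home and needs 10 to 16 N to ride over it. A push on the lid first slides the lid (1 N), then the whole case up to the stop and into its pad; only when the pad pushes back enough does the lid snap over the ridge and run onto the end board.
- lid: plywood lid, 145 (x) x 113 (y) x 6 mm, 0.1 kg, captive in the case's grooves with under 3 mm of play, 84 to 91 mm open at the start, its near part jutting out toward the robot. Origin: centre of its underside; axes as the case's; front edge at x +72.5 mm. In the case's frame it is home at x -4.5, z 44 mm; at the crest of the ridge at x -7.5 mm.
- pull_bar (a point): middle of the straight wooden pull bar that stands across the lid: 10 mm thick (x), 56 mm wide (y), 15 mm high. This point lies at x -46.5 mm in the lid's frame, half way up the bar: 7.5 mm above the lid's upper face, about 57 mm above the bench. Both long faces are flat: push from behind, or pinch it.
- cast: off-white plaster cast of a jaw: horseshoe of teeth on a flat base, loose, 0.11 kg. 50 mm (x, flat heel at -25, rounded front at +25) x 60 mm (y); solid base 22 mm high, teeth up to 36 mm. Origin: centre of its underside. Grip the base from above across x (49 mm) or y (60 mm). It may face any way in the case.
- end_board: thin upright board that closes the far (+x) end of the case, 7 mm thick, part of the case. Its origin and axes are the case's; its inner face, where the lid stops, is at x +68 mm, its top 55 mm above the bench. It cracks if the lid is driven against it with over 40 N (the sprung ridge alone presses it there with up to 10 N).
- articulator: bystander: small metal hinge articulator with two plaster halves, 83 x 96 x 93 mm, loose, to the left of the case. Origin: centre of its underside.
- powder_box: bystander: round beige plastic box with lid, 68 mm across, 41 mm high, loose, to the right of the case. Origin: centre of its underside.
- tweezers: bystander: black tweezers, 121 mm long (y), 17 mm wide, 9 mm high, lying loose to the right of the case. Origin: centre of the underside.
Not all that is in view belongs to the job. Several things look just like the cast: the one meant starts nearest to the robot's base.

How it is judged:
By the outcome, as a careful person would: the job done as asked, in the order asked, and still so for the second after the job is handed in, with the robot touching nothing.
It also fails if it takes over 70 s, if anything falls off the work surface, if the arm or the gripper's body presses on something with over 40 N, if the wrist force passes 120 N, or if a joint passes its speed limit or range.

## Working session

There is one attempt and no reset: what is moved stays moved. The work goes in short steps, Python scripts to look and compute and a tool call to move; the robot and the scene stay as the last step left them, time stands still between calls to the robot, and variables do not carry over. Pictures are saved under pics/ and viewed, and the job is handed in when it is done.

Besides the shell and the picture viewer there is one more tool, called after "Emit:" as name(argument=value, ...), one argument or row to a line, values as JSON. carry_out: Moves the arm, as the interface text tells. Its arguments: {"type":"object","properties":{"steps":{"type":"array","items":{"type":"number"}},"grip_force":{"type":"number"}},"required":["steps"]}

```bash
mkdir -p pics; python3 - <<'E'
from rig import readout, cams
import cv2
print(readout.sense())
for n in("scene","top"):
    im=cams.capture(n); cv2.imwrite(f"pics/{n}0.png",im[:,:,::-1]); print(n,cams.calibration(n))
E
```

```text
{'time_s': 0.0, 'joints': array([-1.52142998e+00,  3.13509864e-01,  1.49844394e+00,  2.09210796e-06,
        1.33101694e+00, -2.23402655e-01]), 'dq': array([ 0.00066908,  0.00040218,  0.00204818, -0.00046546,  0.0008842 ,
       -0.0001968 ]), 'tau': array([-1.10805955e-03, -4.12266934e+01, -2.59741741e+01, -2.34227236e-04,
        4.16783238e-03,  6.30332309e-06]), 'eef_pos': array([ 141.40872499, -505.32523342,  230.70187131]), 'ee_rot': array([-6.86349282e-04,  9.90713840e-01,  1.35961808e-01,  6.08958665e-05]), 'force': array([ 0.25957302, -0.78869955, -0.49375472]), 'wrist_torque': array([-0.06767418, -0.04396762, -0.01086248]), 'grip_width': 0.9969549735188371}
scene {'fx': 524.2417230992249, 'fy': 524.2417230992249, 'cx': 283.3424397258273, 'cy': 208.302157820471, 'k1': -0.013363458353291384, 'R': array([[-0.81949408, -0.57288691,  0.01516711],
       [-0.35879635,  0.49224889, -0.79306759],
       [ 0.44687205, -0.6553561 , -0.60894478]]), 't': array([380.4132419 , 303.97054375, 792.63087139])}
top {'fx': 397.4189260570958, 'fy': 397.4189260570958, 'cx': 277.23057255545524, 'cy': 211.7205973821185, 'k1': 0.013019451864341103, 'R': array([[-0.02798384, -0.999173  ,  0.02949964],
       [-0.99675095,  0.02566191, -0.07634795],
       [ 0.07552779, -0.0315403 , -0.99664475]]), 't': array([-152.34762134,  581.32913144,  854.32902337])}
```

View pics/scene0.png

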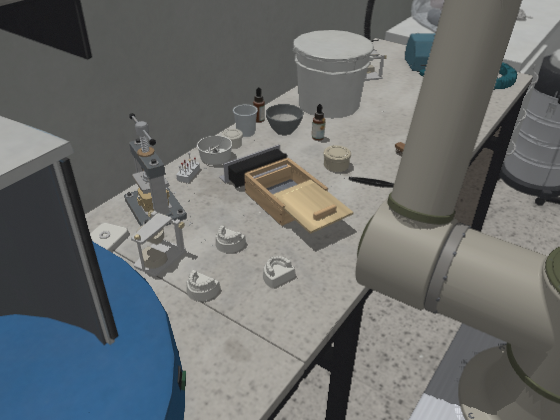

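View pics/top0.png

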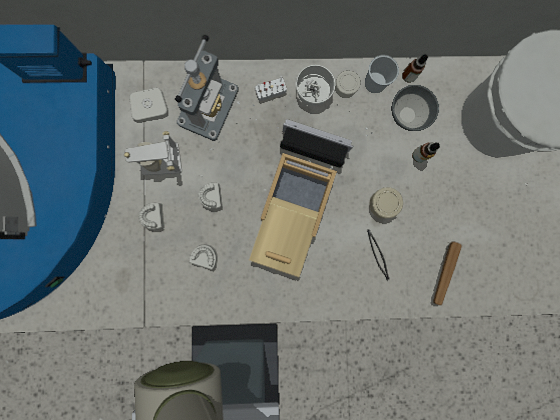

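The top view shows three look-alike casts at (210,197), (151,216) and (204,258). The case sits at about (300,190), with the lid jutting down to (285,255) and the stop at (315,143). Next I'll measure positions and take close crops.

```bash
cat > h.py <<'E'
import numpy as np, cv2
from rig import cams
def K(c): return np.array([[c['fx'],0,c['cx']],[0,c['fy'],c['cy']],[0,0,1.]])
def ray(n,p):
    c=cams.calibration(n); p=np.float64(p).reshape(-1,1,2)
    u=cv2.undistortPoints(p,K(c),np.array([c['k1'],0,0,0.]))[:,0]
    d=np.c_[u,np.ones(len(u))]@np.array(c['R']); o=-np.array(c['R']).T@np.array(c['t'])
    return o,d
def onz(n,p,z):
    o,d=ray(n,p); s=(z-o[2])/d[:,2]; return o+s[:,None]*d
def proj(n,X):
    c=cams.calibration(n); r,_=cv2.Rodrigues(np.array(c['R']))
    return cv2.projectPoints(np.float64(X).reshape(-1,1,3),r,np.array(c['t']),K(c),np.array([c['k1'],0,0,0.]))[0][:,0]
def tri(ps,pt):
    out=[]
    (o1,d1),(o2,d2)=ray('scene',ps),ray('top',pt)
    for a,b in zip(d1,d2):
        A=np.c_[a,-b]; s=np.linalg.lstsq(A,o2-o1,rcond=None)[0]
        p,q=o1+s[0]*a,o2+s[1]*b; out.append(np.r_[(p+q)/2,np.linalg.norm(p-q)])
    return np.array(out)
def crop(path,x0,y0,w,h,f,out):
    im=cv2.imread(path)[y0:y0+h,x0:x0+w]; cv2.imwrite(out,cv2.resize(im,None,fx=f,fy=f,interpolation=cv2.INTER_CUBIC))
E
python3 - <<'E'
from h import *
np.set_printoptions(precision=1,suppress=True)
print(onz('top',[(210,197),(151,216),(204,258)],0), np.linalg.norm(onz('top',[(210,197),(151,216),(204,258)],0)[:,:2],axis=1))
print(proj('top',[[0,0,0]]))
crop('pics/top0.png',130,170,110,110,6,'pics/c1.png')
crop('pics/scene0.png',170,210,140,100,5,'pics/c2.png')
crop('pics/top0.png',240,110,110,170,3.5,'pics/c3.png')
crop('pics/scene0.png',215,135,150,115,5,'pics/c4.png')
E
```

```text
[[616.3 -17.2   0. ]
 [576.5 115.3   0. ]
 [479.2  -1.8   0. ]] [616.5 588.  479.2]
[[205.9 483.9]]
```

View pics/c1.png

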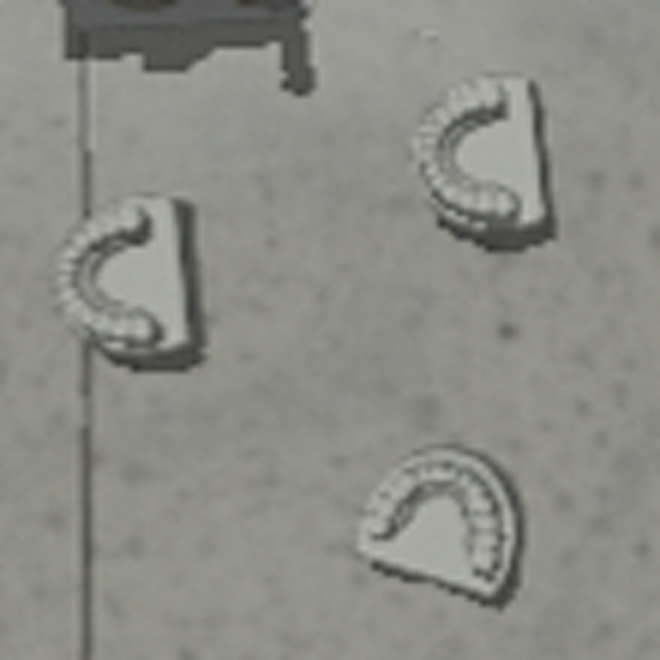

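View pics/c2.png

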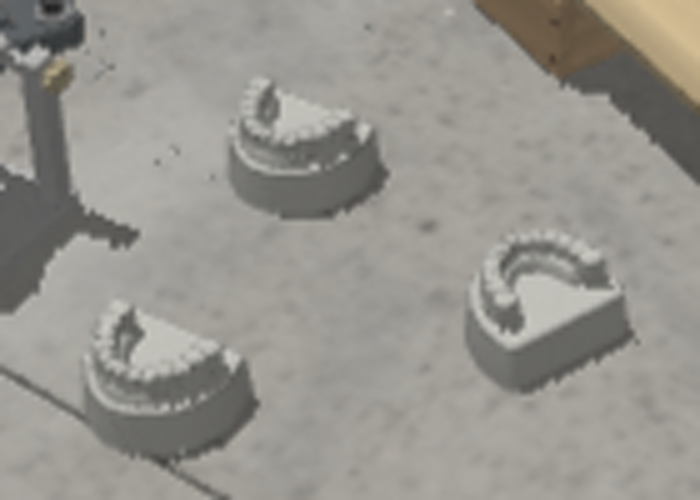

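View pics/c3.png

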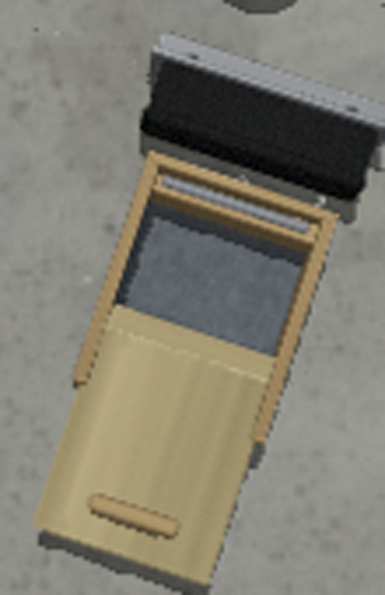

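View pics/c4.png

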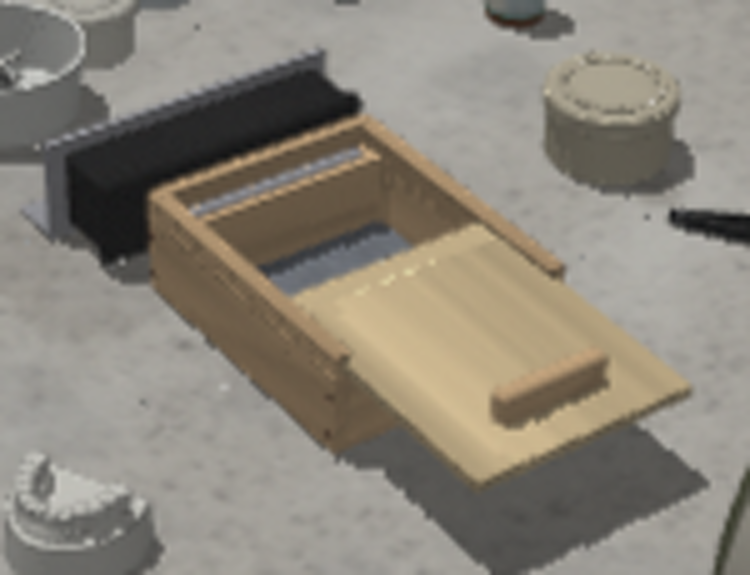

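The candidates are the casts at top pixels (204,258), (151,216) and (210,197), which are 479, 588 and 616 mm from the base. The target is the one at (204,258); in the scene view it is at (279,270). Its heel faces the robot, and the crop confirms it.

```bash
python3 - <<'E'
from h import *
np.set_printoptions(precision=1,suppress=True)
T=np.array([(150,152),(337,215),(262,443),(75,385),(38,525),(207,587),(90,499),(178,530)])/3.5+[240,110]
S=np.array([(150,190),(365,118),(562,268),(345,357),(480,487),(690,390),(493,402),(605,353)])/5+[215,135]
r=tri(S,T); print(r); 
for z,i in((55,[0,1,2,3]),(50,[4,5]),(65,[6,7])): print(onz('top',T[i],z)[:,:2], onz('scene',S[i],z)[:,:2])
crop('pics/top0.png',180,235,50,45,14,'pics/d1.png')
crop('pics/scene0.png',255,250,50,45,14,'pics/d2.png')
E
```

```text
[[ 700.2 -183.    54.3    1.1]
 [ 659.7 -297.9   49.7    0.2]
 [ 519.3 -246.4   50.2    0.8]
 [ 557.4 -133.2   53.5    1.3]
 [ 473.2 -108.    41.3    0.5]
 [ 433.4 -209.9   44.6    0.9]
 [ 488.5 -140.3   57.     0.6]
 [ 467.8 -193.1   58.9    2.2]]
[[ 700.6 -182.6]
 [ 658.7 -296.9]
 [ 519.6 -245.6]
 [ 557.9 -132.8]] [[ 699.  -182.4]
 [ 655.  -290.8]
 [ 515.7 -240.6]
 [ 555.7 -131.9]]
[[ 473.8 -108.2]
 [ 433.5 -209.7]] [[ 467.8  -99.2]
 [ 430.7 -203.2]]
[[ 489.  -140.2]
 [ 469.  -192.2]] [[ 483.1 -131.6]
 [ 463.1 -186.5]]
```

View pics/d1.png

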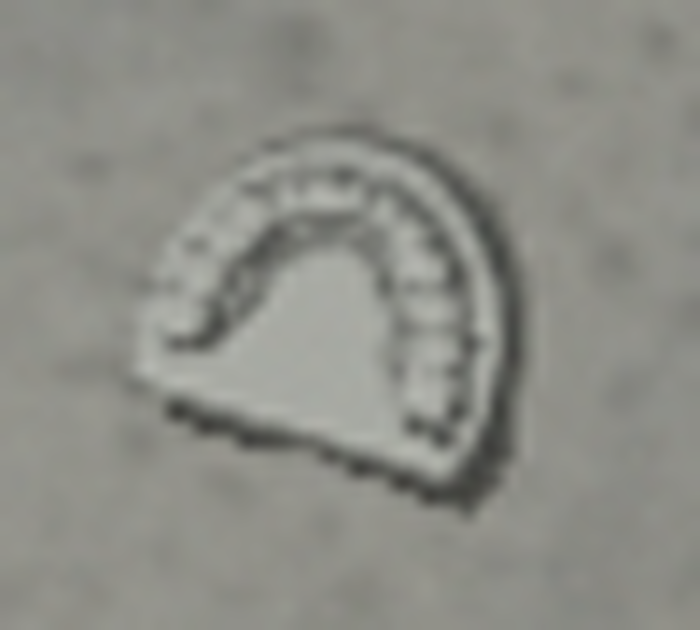

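View pics/d2.png

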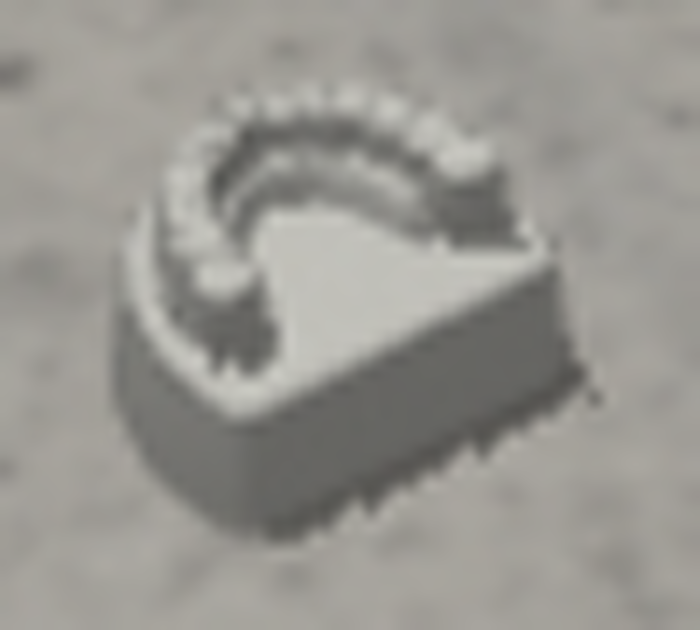

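```bash
python3 - <<'E'
from h import *
np.set_printoptions(precision=1,suppress=True)
src=lambda P,f,o:(np.array(P)+.5)/f-.5+o
T=src([(150,152),(337,215),(262,443),(75,385),(90,499),(178,530)],3.5,[240,110])
S=src([(150,190),(365,118),(562,268),(345,357),(493,402),(605,353)],5,[215,135])
r=tri(S,T);print(r, r[:4].mean(0), r[4:].mean(0), onz('top',T[:4],55).mean(0),onz('scene',S[:4],55).mean(0))
T=src([(142,368),(448,476),(143,330),(498,300),(300,137)],14,[180,235]); S=src([(548,250),(240,415)],14,[255,250])
h=tri(S,T[:2]);print(h)
print('top z22',onz('top',T,22)); print('scene z22',onz('scene',S,22))
# bottom of heel in scene
B=src([(582,370),(262,540)],14,[255,250]); print('scene bottom z0',onz('scene',B,0))
# stop: pad front edge
P=src([(143,128),(358,190)],3.5,[240,110]); print('pad',onz('top',P,50))
E
```

```text
[[ 700.7 -182.2   55.6    1.2]
 [ 660.2 -296.9   51.1    0.1]
 [ 520.  -245.5   51.5    0.9]
 [ 558.1 -132.5   54.7    1.5]
 [ 489.2 -139.6   58.1    0.8]
 [ 468.5 -192.4   60.1    2.4]] [ 609.8 -214.3   53.2    0.9] [ 478.9 -166.    59.1    1.6] [ 610.  -213.8   55. ] [ 608.  -212.2   55. ]
[[458.6  10.9  49.   39.9]
 [471.3  -5.9  -7.   39.9]]
top z22 [[474.8  26.   22. ]
 [456.6 -21.2  22. ]
 [480.7  25.8  22. ]
 [483.7 -29.3  22. ]
 [509.9   1.1  22. ]]
scene z22 [[455.7 -21.6  22. ]
 [471.2  28.3  22. ]]
scene bottom z0 [[451.  -24.    0. ]
 [467.9  27.8   0. ]]
pad [[ 717.7 -178.2   50. ]
 [ 675.7 -310.8   50. ]]
```

```bash
cat >> h.py <<'E'
from scipy.spatial.transform import Rotation as Rt
from rig import readout
def st():
    s=readout.sense(); q=s['ee_rot']; return s,Rt.from_quat([q[1],q[2],q[3],q[0]])
def delta(target):
    s,R=st(); d=R.inv().apply(np.array(target)-s['eef_pos'])/10
    x=R.as_matrix()
    print('t',round(s['time_s'],2),'pos',s['eef_pos'].round(1),'yaw_x',np.degrees(np.arctan2(x[1,0],x[0,0])).round(1),'toolz',x[:,2].round(3),'F',s['force'].round(1),'w',round(float(s['grip_width'])*85,1),'delta_cm',d.round(2)); return d
E
python3 - <<'E'
from h import *
np.set_printoptions(precision=1,suppress=True)
src=lambda P,f,o:(np.array(P)+.5)/f-.5+o
T=src([(142,368),(448,476)],14,[180,235]); S=src([(240,415),(548,250)],14,[255,250])
print(tri(S,T))
delta([478,-2,150])
E
```

```text
[[473.9  26.1  18.8   1.8]
 [456.2 -21.4  21.9   1. ]]
t 0.1 pos [ 141.4 -505.4  230.8] yaw_x 15.6 toolz [-0.  0. -1.] F [-0.5  0.  -0.2] w 85.2 delta_cm [ 46.  -39.4   8.1]
```

Emit:
carry_out(
  steps=[0,0,0,0,0,1.2,1,0,0,0,0,0,1.2,1,0,0,0,0,0,1.2,1,0,0,0,0,0,1.2,1,0,0,0,0,0,1.2,1,0,0,0,0,0,1.1,1,0,0,0,0,0,0,1],
)

```text
time_s: 0.68
eef_pos: [141.4, -505.4, 231.0]
ee_rot: [-0.0, 0.985, -0.174, -0.0]
force: [0.5, -0.0, 0.0]
grip_width: 1.001
```

```bash
python3 -c "
from h import *
delta([478,-2,200])"
```

```text
t 0.68 pos [ 141.4 -505.4  231. ] yaw_x -20.1 toolz [-0.     0.001 -1.   ] F [ 0.5 -0.   0. ] w 85.1 delta_cm [ 14.35 -58.83   3.14]
```

Emit:
carry_out(
  steps=[0.72,-2.94,0.15,0,0,0,1,0.72,-2.94,0.15,0,0,0,1,0.72,-2.94,0.15,0,0,0,1,0.72,-2.94,0.15,0,0,0,1,0.72,-2.94,0.15,0,0,0,1,0.72,-2.94,0.15,0,0,0,1,0.72,-2.94,0.15,0,0,0,1,0.72,-2.94,0.15,0,0,0,1,0.72,-2.94,0.15,0,0,0,1,0.72,-2.94,0.15,0,0,0,1,0.72,-2.94,0.15,0,0,0,1,0.72,-2.94,0.15,0,0,0,1,0.72,-2.94,0.15,0,0,0,1,0.72,-2.94,0.15,0,0,0,1,0.72,-2.94,0.15,0,0,0,1,0.72,-2.94,0.15,0,0,0,1,0.72,-2.94,0.15,0,0,0,1,0.72,-2.94,0.15,0,0,0,1,0.72,-2.94,0.15,0,0,0,1,0.72,-2.94,0.15,0,0,0,1],
)

```text
time_s: 2.35
eef_pos: [477.3, -0.0, 201.1]
ee_rot: [0.0, 0.985, -0.171, -0.0]
force: [-0.4, -0.6, -0.1]
grip_width: 0.995
```

```bash
python3 -c "
from h import *
delta([478,-2,50]); delta([478,-2,4]);print(readout.sense()['joints'])"
```

```text
t 2.35 pos [477.3  -0.  201.1] yaw_x -19.7 toolz [-0.  0. -1.] F [-0.4 -0.6 -0.1] w 84.6 delta_cm [ 0.14  0.16 15.11]
t 2.35 pos [477.3  -0.  201.1] yaw_x -19.7 toolz [-0.  0. -1.] F [-0.4 -0.6 -0.1] w 84.6 delta_cm [ 0.14  0.16 19.71]
[-2.46178366e-01  2.35287811e-01  1.68210218e+00 -1.93642739e-05
  1.22442526e+00  1.66786528e+00]
```

Emit:
carry_out(
  steps=[0.1,0.1,2.5,0,0,0,1,0,0,3,0,0,0,1,0,0,3,0,0,0,1,0,0,3,0,0,0,1,0,0,2.6,0,0,0,1,0,0,0,0,0,0,1],
)

```text
time_s: 2.85
eef_pos: [474.6, -2.2, 56.3]
ee_rot: [-0.0, 0.985, -0.171, -0.004]
force: [-0.6, 0.6, -0.2]
grip_width: 0.995
```

```bash
python3 -c "
from h import *
for n in('scene','top'): cv2.imwrite(f'pics/{n}1.png',cams.capture(n)[:,:,::-1])
crop('pics/scene1.png',200,170,160,130,4,'pics/e1.png')
delta([478,-2,4])"
```

```text
t 2.95 pos [477.3  -2.8  60.6] yaw_x -19.8 toolz [-0.001  0.    -1.   ] F [ 0.2 -0.6  0.5] w 84.9 delta_cm [ 0.04 -0.1   5.66]
```

View pics/e1.png

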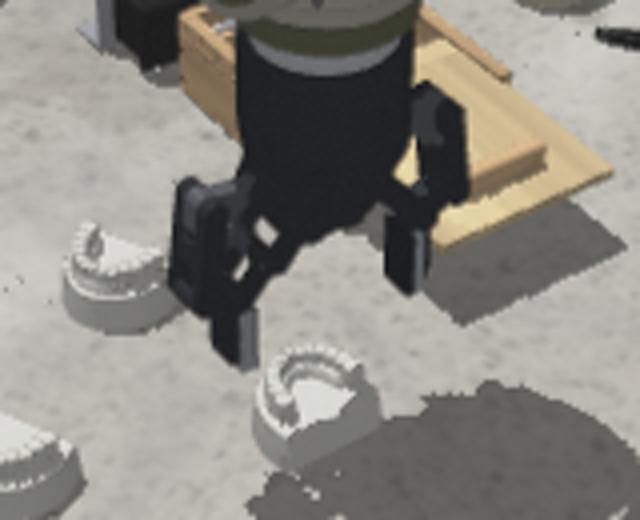

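View pics/top1.png

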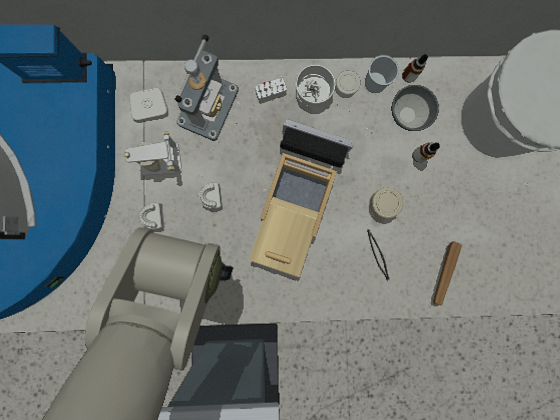

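Emit:
carry_out(
  steps=[0.05,-0.1,1.5,0,0,0,1,0,0,1.5,0,0,0,1,0,0,1.4,0,0,0,1,0,0,1,0,0,0,1,0,0,0.4,0,0,0,1,0,0,0,0,0,0,1,0,0,0,0,0,0,1],
)

```text
time_s: 3.53
eef_pos: [478.8, -2.2, 3.2]
ee_rot: [0.0, 0.985, -0.172, 0.001]
force: [0.2, 0.7, 0.0]
grip_width: 0.999
```

```bash
python3 -c "
from h import *
delta([478,-2,2])"
```

```text
t 3.53 pos [478.8  -2.2   3.2] yaw_x -19.8 toolz [ 0.001 -0.    -1.   ] F [0.2 0.7 0. ] w 84.9 delta_cm [-0.08  0.01  0.12]
```

Emit:
carry_out(
  grip_force=25,
  steps=[0,0,0,0,0,0,-0.2,0,0,0,0,0,0,-0.2,0,0,0,0,0,0,-0.2,0,0,0,0,0,0,-0.2,0,0,0,0,0,0,-0.2,0,0,0,0,0,0,-0.2,0,0,0,0,0,0,-0.2,0,0,0,0,0,0,-0.2],
)

```text
time_s: 4.2
eef_pos: [478.6, -2.1, 3.3]
ee_rot: [0.0, 0.985, -0.172, 0.001]
force: [-2.1, 1.3, 8.5]
grip_width: 0.66
```

```bash
python3 -c "
from h import *
for n in('scene',): cv2.imwrite(f'pics/{n}2.png',cams.capture(n)[:,:,::-1])
crop('pics/scene2.png',220,190,120,110,5,'pics/e2.png')
delta([478,-2,2])"
```

```text
t 4.25 pos [478.6  -2.1   3.3] yaw_x -19.9 toolz [ 0.001 -0.    -1.   ] F [-1.5  0.9  9. ] w 56.2 delta_cm [-0.06  0.01  0.13]
```

View pics/e2.png

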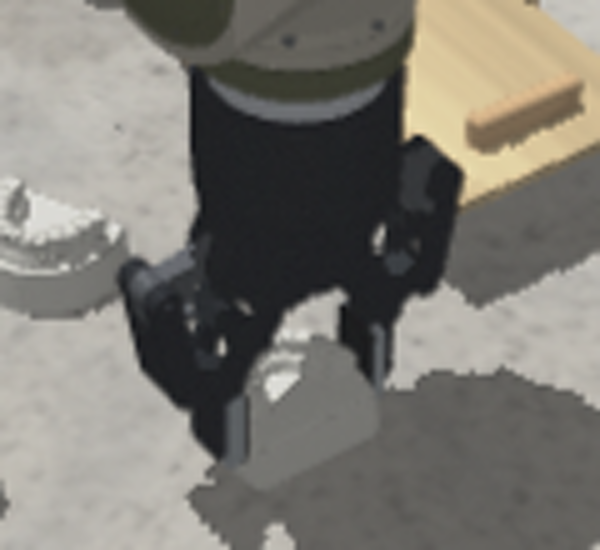

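Emit:
carry_out(
  steps=[0,0,-0.3,0,0,0,-0.2,0,0,-0.7,0,0,0,-0.2,0,0,-1.5,0,0,0,-0.2,0,0,-2,0,0,0,-0.2,0,0,-2.5,0,0,0,-0.2,0,0,-2.5,0,0,0,-0.2,0,0,-2,0,0,0,-0.2,0,0,-1,0,0,0,-0.2,0,0,0,0,0,0,-0.2],
)

```text
time_s: 5.0
eef_pos: [479.0, -2.2, 129.3]
ee_rot: [0.0, 0.985, -0.173, 0.002]
force: [0.3, 0.2, -0.7]
grip_width: 0.659
```

```bash
python3 -c "
from h import *
for n in('scene',): cv2.imwrite(f'pics/{n}3.png',cams.capture(n)[:,:,::-1])
crop('pics/scene3.png',220,120,120,110,5,'pics/e3.png')
delta([615.6,-215.6,125]); print(proj('scene',readout.sense()['eef_pos']))"
```

```text
t 5.05 pos [478.3  -2.1 127.7] yaw_x -19.9 toolz [ 0.001 -0.    -1.   ] F [ 0.1  0.  -1.4] w 56.2 delta_cm [20.17 15.41  0.29]
[[278.61470507 225.25891161]]
```

View pics/e3.png

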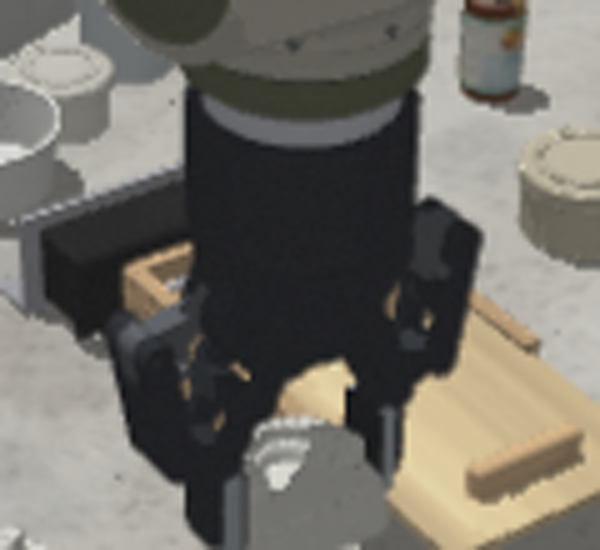

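Emit:
carry_out(
  steps=[1,0.8,0,0,0,0,-0.2,2,1.5,0,0,0,0,-0.2,2.2,1.7,0,0,0,0,-0.2,2.2,1.7,0,0,0,0,-0.2,2.2,1.7,0,0,0,0,-0.2,2.2,1.7,0,0,0,0,-0.2,2.2,1.7,0,0,0,0,-0.2,2.2,1.7,0,0,0,0,-0.2,2.2,1.7,0,0,0,0,-0.2,1.5,1.0,0,0,0,0,-0.2,0.5,0.2,0,0,0,0,-0.2,0,0,0,0,0,0,-0.2,0,0,0,0,0,0,-0.2],
)

```text
time_s: 6.13
eef_pos: [617.0, -215.7, 125.9]
ee_rot: [-0.0, 0.985, -0.172, -0.001]
force: [0.0, 0.3, -1.1]
grip_width: 0.661
```

```bash
python3 -c "
from h import *
for n in('scene','top'): cv2.imwrite(f'pics/{n}4.png',cams.capture(n)[:,:,::-1])
crop('pics/scene4.png',200,70,180,160,4,'pics/e4.png')
crop('pics/top4.png',180,90,180,200,3,'pics/e4t.png')
delta([615.6,-215.6,125])"
```

```text
t 6.23 pos [ 617.2 -215.3  126.9] yaw_x -19.8 toolz [-0.001  0.001 -1.   ] F [-0.6  0.5 -1. ] w 56.0 delta_cm [-0.14  0.08  0.19]
```

View pics/e4.png

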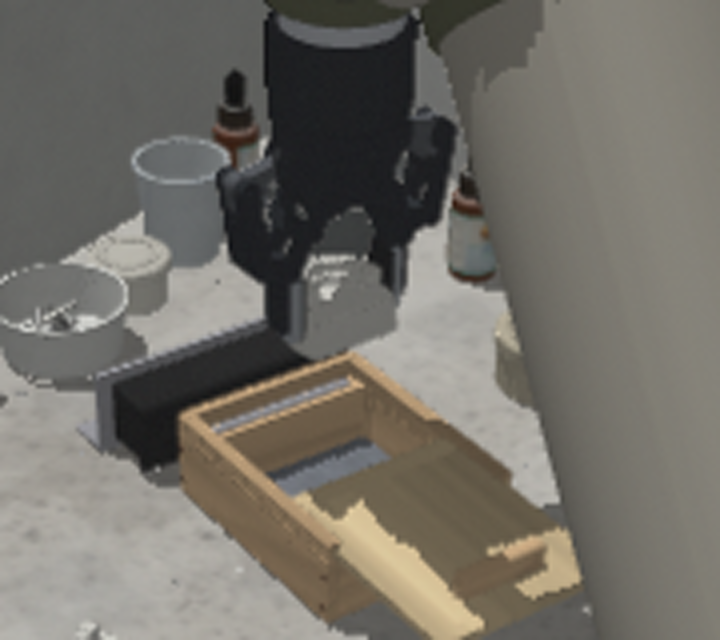

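View pics/e4t.png

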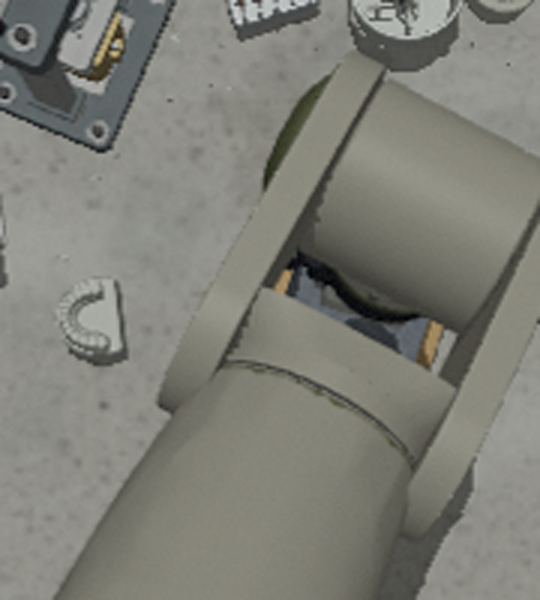

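```bash
python3 -c "
from h import *
src=lambda P,f,o:(np.array(P)+.5)/f-.5+o
np.set_printoptions(precision=1,suppress=True)
h=onz('scene',src([(306,358),(396,327)],4,[200,70]),123.6);print(h)
s,R=st();print(R.inv().apply(h-s['eef_pos']))
# case in scene
S=src([(181,413),(350,354),(333,547)],4,[200,70]); c=onz('scene',S,55);print(c)
# tool-frame coords of corners
print(R.inv().apply(c-s['eef_pos']))
"
```

```text
[[ 613.3 -183.2  123.6]
 [ 592.2 -237.8  123.6]]
[[-14.5 -28.8   3.3]
 [-15.8  29.6   3.3]]
[[ 699.6 -182.6   55. ]
 [ 657.9 -291.3   55. ]
 [ 557.7 -130.6   55. ]]
[[ 66.5 -58.7  71.8]
 [ 64.2  57.7  71.8]
 [-84.6 -59.5  72. ]]
```

Emit:
carry_out(
  steps=[-0.15,0,1,0,0,0,-0.2,0,0,2,0,0,0,-0.2,0,0,2,0,0,0,-0.2,0,0,1.5,0,0,0,-0.2,0,0,1.3,0,0,0,-0.2,0,0,1,0,0,0,-0.2,0,0,0.8,0,0,0,-0.2,0,0,0.4,0,0,0,-0.2,0,0,0.4,0,0,0,-0.2,0,0,0.2,0,0,0,-0.2,0,0,0,0,0,0,-0.2,0,0,0,0,0,0,-0.2],
)

```text
time_s: 7.23
eef_pos: [616.5, -215.8, 21.7]
ee_rot: [0.0, 0.985, -0.173, 0.0]
force: [-0.5, 0.6, -0.5]
grip_width: 0.66
```

```bash
python3 -c "
from h import *
for n in('scene','top'): cv2.imwrite(f'pics/{n}5.png',cams.capture(n)[:,:,::-1])
crop('pics/scene5.png',200,70,180,160,4,'pics/e5.png')
delta([615.6,-215.6,11])"
```

```text
t 7.33 pos [ 616.5 -215.8   21.8] yaw_x -19.9 toolz [ 0.001 -0.    -1.   ] F [-0.5 -0.2 -2.3] w 56.3 delta_cm [-0.09  0.01  1.08]
```

View pics/e5.png

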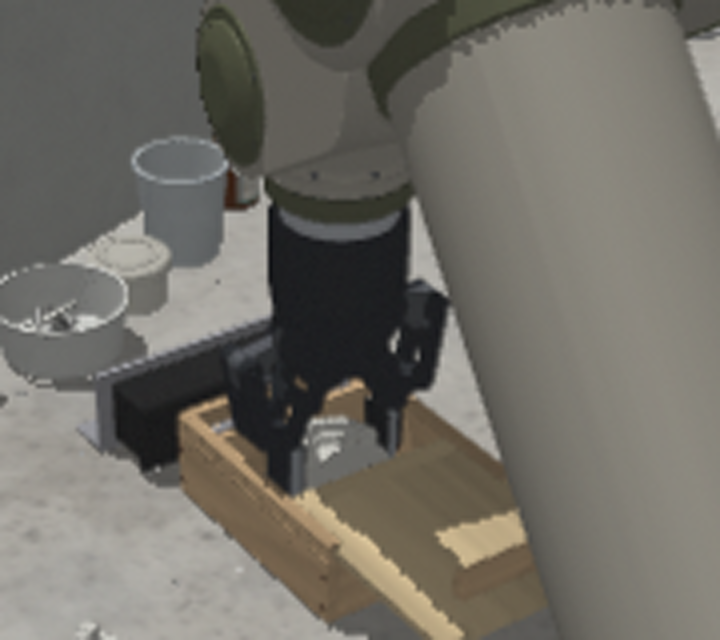

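Emit:
carry_out(
  steps=[0,0,0.3,0,0,0,-0.2,0,0,0.3,0,0,0,-0.2,0,0,0.2,0,0,0,-0.2,0,0,0.1,0,0,0,-0.2,0,0,0,0,0,0,-0.2,0,0,0,0,0,0,-0.2],
)

```text
time_s: 7.83
eef_pos: [616.2, -215.7, 12.2]
ee_rot: [-0.0, 0.985, -0.173, -0.0]
force: [0.3, 0.8, -1.5]
grip_width: 0.659
```

```bash
python3 -c "
from h import *
delta([615.6,-215.6,11])"
```

```text
t 7.83 pos [ 616.2 -215.7   12.2] yaw_x -19.9 toolz [-0.  0. -1.] F [ 0.3  0.8 -1.5] w 56.0 delta_cm [-0.06  0.01  0.12]
```

Emit:
carry_out(
  steps=[0,0,0.1,0,0,0,-0.2,0,0,0.05,0,0,0,-0.2,0,0,0,0,0,0,-0.2],
)

```text
time_s: 8.08
eef_pos: [616.2, -215.7, 10.7]
ee_rot: [-0.0, 0.985, -0.173, -0.0]
force: [-0.0, 0.8, -0.3]
grip_width: 0.657
```

```bash
python3 -c "
from h import *
delta([615.6,-215.6,11])"
```

```text
t 8.08 pos [ 616.2 -215.7   10.7] yaw_x -19.9 toolz [-0.  0. -1.] F [-0.   0.8 -0.3] w 55.9 delta_cm [-0.06  0.01 -0.03]
```

Emit:
carry_out(
  steps=[0,0,0,0,0,0,0.36,0,0,0,0,0,0,0.4,0,0,0,0,0,0,0.45,0,0,0,0,0,0,0.48,0,0,0,0,0,0,0.48,0,0,0,0,0,0,0.48],
)

```text
time_s: 8.58
eef_pos: [616.3, -215.7, 10.9]
ee_rot: [0.0, 0.985, -0.173, 0.0]
force: [-0.6, -0.4, 0.2]
grip_width: 0.742
```

```bash
python3 -c "
from h import *
for n in('scene','top'): cv2.imwrite(f'pics/{n}6.png',cams.capture(n)[:,:,::-1])
crop('pics/scene6.png',230,120,120,110,6,'pics/e6.png')
delta([615.6,-215.6,120])"
```

```text
t 8.68 pos [ 616.2 -215.7   10.8] yaw_x -19.9 toolz [ 0. -0. -1.] F [ 0.9  0.3 -0.4] w 63.0 delta_cm [-6.000e-02  1.000e-02 -1.092e+01]
```

View pics/e6.png

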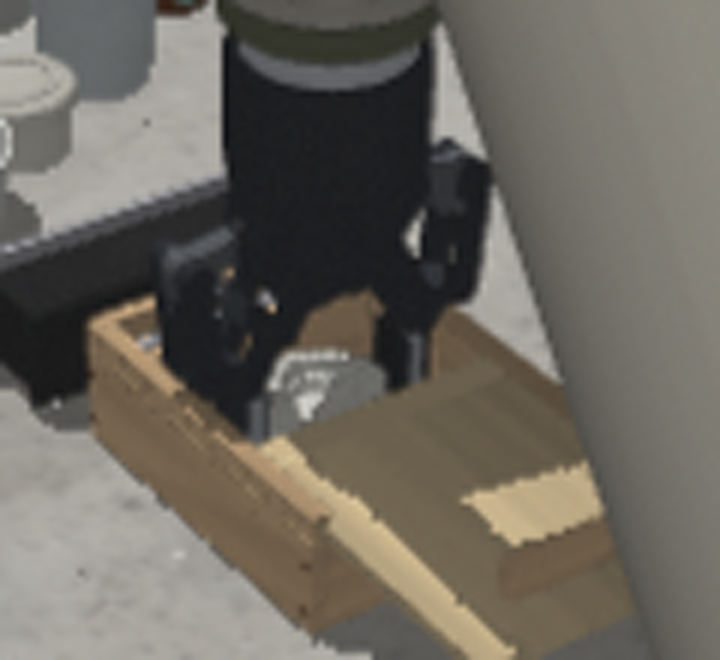

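Released, and the cast stands on the floor of the case. I'll rise straight up slowly at first.

Emit:
carry_out(
  steps=[0,0,-0.3,0,0,0,0.48,0,0,-0.6,0,0,0,0.48,0,0,-1.0,0,0,0,0.48,0,0,-1.5,0,0,0,0.48,0,0,-2,0,0,0,0.48,0,0,-2,0,0,0,0.48,0,0,-2,0,0,0,0,0,0,-2,0,0,0,-0.4,0,0,-0.5,0,0,0,-0.4,0,0,0,0,0,0,-0.4],
)

```text
time_s: 9.52
eef_pos: [616.9, -216.1, 132.0]
ee_rot: [0.001, 0.985, -0.173, 0.002]
force: [-0.6, 0.7, -1.3]
grip_width: 0.296
```

```bash
python3 -c "
from h import *
for n in('scene','top'): cv2.imwrite(f'pics/{n}7.png',cams.capture(n)[:,:,::-1])
crop('pics/scene7.png',215,110,150,120,5,'pics/e7.png')
delta([478.9-22*.942,-166+22*.335,125]);delta([478.9-22*.942,-166+22*.335,54])"
```

```text
t 9.62 pos [ 615.9 -215.5  129. ] yaw_x -19.9 toolz [-0.001  0.001 -1.   ] F [ 0.1  0.2 -0.4] w 25.3 delta_cm [-1.676e+01  1.000e-02  4.200e-01]
t 9.62 pos [ 615.9 -215.5  129. ] yaw_x -19.9 toolz [-0.001  0.001 -1.   ] F [ 0.1  0.2 -0.4] w 25.3 delta_cm [-1.676e+01  1.000e-02  7.520e+00]
```

View pics/e7.png

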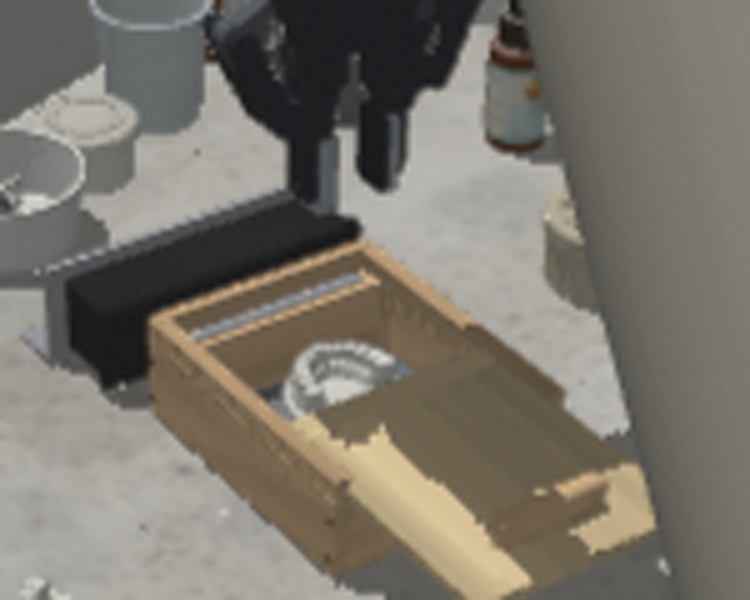

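Emit:
carry_out(
  steps=[-1,0,0,0,0,0,-0.4,-2,0,0,0,0,0,-0.4,-2.5,0,0,0,0,0,-0.4,-2.5,0,0,0,0,0,-0.4,-2.5,0,0,0,0,0,-0.4,-2.5,0,0,0,0,0,-0.4,-2.5,0,0,0,0,0,-0.4,-1.2,0,0,0,0,0,-0.4,-0.5,0,0,0,0,0,-0.4,0,0,0,0,0,0,-0.4,0,0,2,0,0,0,-0.4,0,0,2,0,0,0,-0.4,0,0,1,0,0,0,-0.4,0,0,0,0,0,0,-0.4,0,0,0,0,0,0,-0.4],
)

```text
time_s: 10.87
eef_pos: [454.8, -157.4, 79.6]
ee_rot: [-0.0, 0.985, -0.173, -0.0]
force: [-0.2, -0.4, 0.5]
grip_width: 0.302
```

```bash
python3 -c "
from h import *
for n in('scene','top'): cv2.imwrite(f'pics/{n}8.png',cams.capture(n)[:,:,::-1])
crop('pics/scene8.png',240,130,150,120,5,'pics/e8.png')
crop('pics/top8.png',220,110,140,180,3.5,'pics/e8t.png')
delta([478.9-25*.942,-166+25*.335,54])"
```

```text
t 10.97 pos [ 455.2 -157.6   80.6] yaw_x -19.9 toolz [ 0.001 -0.001 -1.   ] F [-0.7  0.1 -0.1] w 25.6 delta_cm [ 0.01 -0.01  2.66]
```

View pics/e8.png

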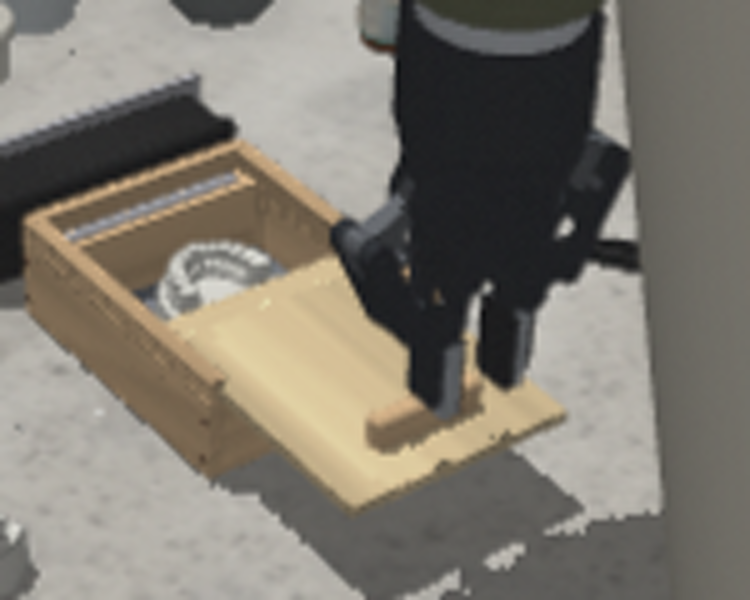

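View pics/e8t.png

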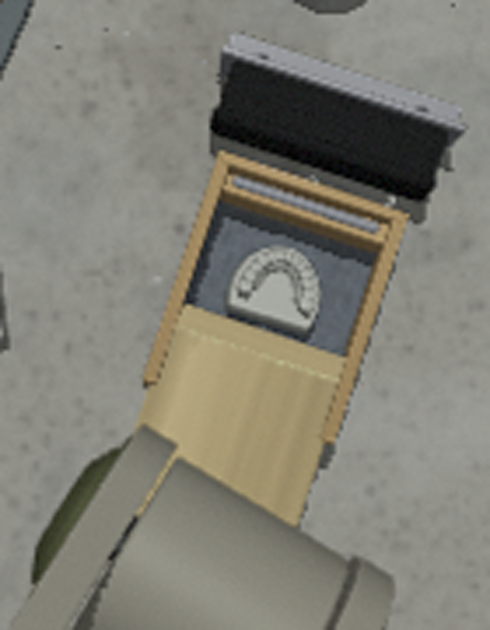

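Emit:
carry_out(
  steps=[0,0,1,0,0,0,-0.4,0,0,1,0,0,0,-0.4,0,0,0.4,0,0,0,-0.4,0,0,0.2,0,0,0,-0.4,0,0,0,0,0,0,-0.4,0,0,0,0,0,0,-0.4],
)

```text
time_s: 11.47
eef_pos: [454.5, -157.3, 53.8]
ee_rot: [0.0, 0.985, -0.173, 0.0]
force: [0.4, -0.3, -0.2]
grip_width: 0.3
```

```bash
python3 -c "
from h import *
for n in('scene',): cv2.imwrite(f'pics/{n}9.png',cams.capture(n)[:,:,::-1])
crop('pics/scene9.png',240,130,150,120,5,'pics/e9.png')
delta([478.9-25*.942,-166+25*.335,54])"
```

```text
t 11.52 pos [ 454.6 -157.3   54. ] yaw_x -19.9 toolz [ 0. -0. -1.] F [ 0.6 -0.3 -0.1] w 25.4 delta_cm [ 0.08  0.   -0.  ]
```

View pics/e9.png

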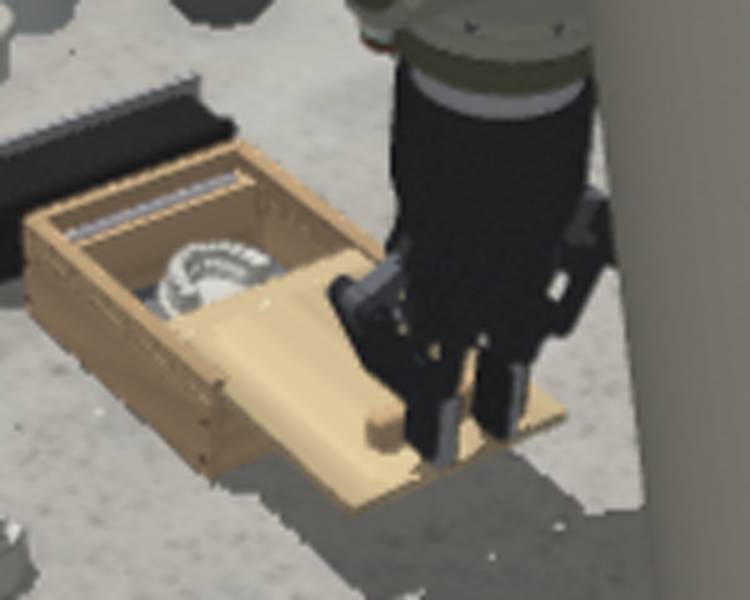

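Emit:
carry_out(
  steps=[0.3,0,0,0,0,0,-0.4,0.3,0,0,0,0,0,-0.4,0.3,0,0,0,0,0,-0.4,0.3,0,0,0,0,0,-0.4,0.5,0,0,0,0,0,-0.4,0.5,0,0,0,0,0,-0.4,0.5,0,0,0,0,0,-0.4,0.5,0,0,0,0,0,-0.4,0.5,0,0,0,0,0,-0.4,0.5,0,0,0,0,0,-0.4,0.3,0,0,0,0,0,-0.4,0,0,0,0,0,0,-0.4],
)

```text
time_s: 12.52
eef_pos: [497.4, -172.8, 53.8]
ee_rot: [0.0, 0.985, -0.173, 0.0]
force: [0.2, 0.4, 0.2]
grip_width: 0.301
```

```bash
python3 -c "
from h import *
for n in('scene','top'): cv2.imwrite(f'pics/{n}10.png',cams.capture(n)[:,:,::-1])
crop('pics/scene10.png',220,110,150,120,5,'pics/e10.png')
crop('pics/top10.png',220,110,140,180,3.5,'pics/e10t.png')
delta([454.6,-157.3,54])"
```

```text
t 12.62 pos [ 496.8 -172.5   53.7] yaw_x -19.9 toolz [-0.  0. -1.] F [-0.1  0.9  0.6] w 25.7 delta_cm [-4.48  0.   -0.03]
```

View pics/e10.png

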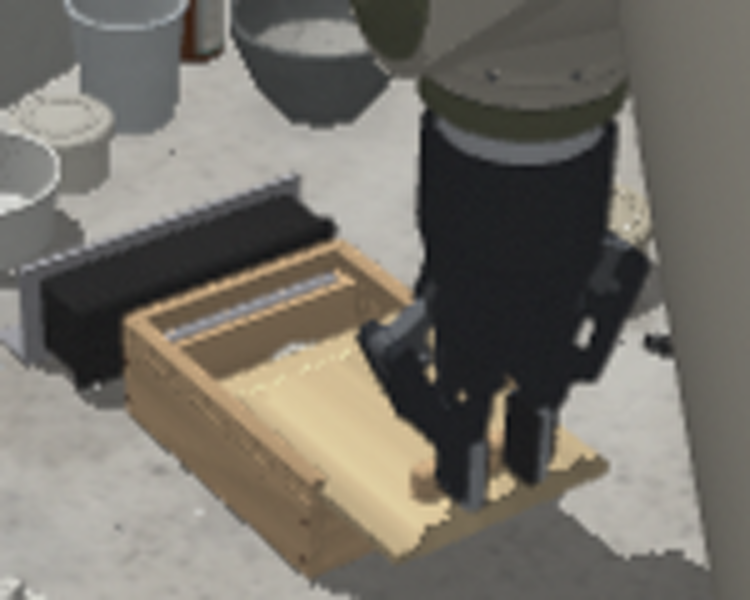

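View pics/e10t.png

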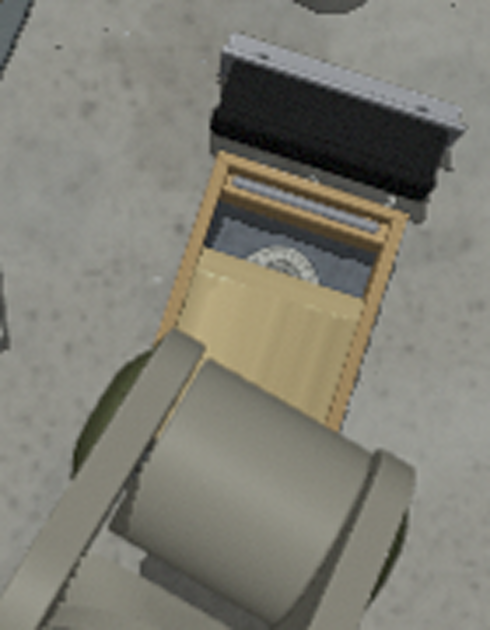

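Emit:
carry_out(
  steps=[0.3,0,0,0,0,0,-0.4,0.4,0,0,0,0,0,-0.4,0.4,0,0,0,0,0,-0.4,0.4,0,0,0,0,0,-0.4,0.4,0,0,0,0,0,-0.4,0.4,0,0,0,0,0,-0.4,0.4,0,0,0,0,0,-0.4,0.4,0,0,0,0,0,-0.4,0.4,0,0,0,0,0,-0.4,0.2,0,0,0,0,0,-0.4,0,0,0,0,0,0,-0.4],
)

```text
time_s: 13.53
eef_pos: [532.0, -185.3, 53.7]
ee_rot: [0.0, 0.985, -0.173, 0.0]
force: [0.0, -0.6, 0.2]
grip_width: 0.301
```

```bash
python3 -c "
from h import *
for n in('scene','top'): cv2.imwrite(f'pics/{n}11.png',cams.capture(n)[:,:,::-1])
crop('pics/scene11.png',220,110,150,120,5,'pics/e11.png')
crop('pics/top11.png',220,110,140,180,3.5,'pics/e11t.png')
delta([454.6,-157.3,54])"
```

```text
t 13.63 pos [ 531.6 -185.1   53.7] yaw_x -19.9 toolz [-0.  0. -1.] F [-1.  -0.5  0.2] w 25.2 delta_cm [-8.18  0.   -0.03]
```

View pics/e11.png

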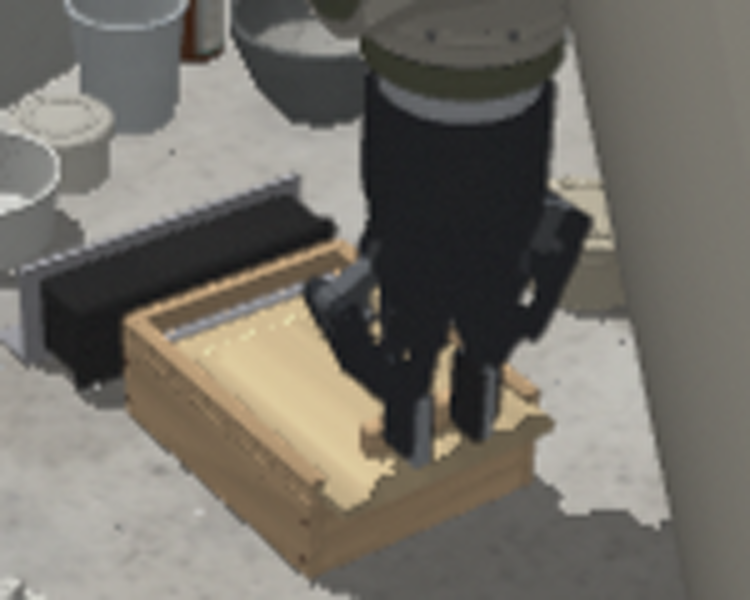

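View pics/e11t.png

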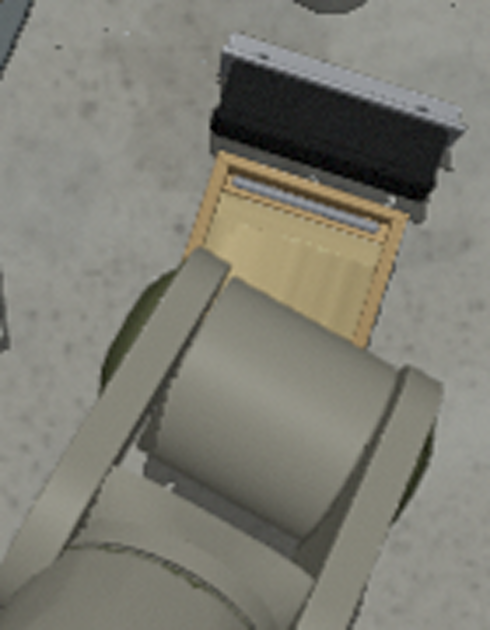

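Emit:
carry_out(
  steps=[0.25,0,0,0,0,0,-0.4,0.25,0,0,0,0,0,-0.4,0.25,0,0,0,0,0,-0.4,0.25,0,0,0,0,0,-0.4,0.25,0,0,0,0,0,-0.4,0.25,0,0,0,0,0,-0.4,0.25,0,0,0,0,0,-0.4,0.25,0,0,0,0,0,-0.4,0,0,0,0,0,0,-0.4],
)

```text
time_s: 14.38
eef_pos: [550.9, -192.1, 53.8]
ee_rot: [0.0, 0.985, -0.173, 0.0]
force: [-0.4, -0.1, 0.1]
grip_width: 0.3
```

```bash
python3 -c "
from h import *
for n in('scene','top'): cv2.imwrite(f'pics/{n}12.png',cams.capture(n)[:,:,::-1])
crop('pics/scene12.png',220,110,150,120,5,'pics/e12.png')
crop('pics/top12.png',220,110,140,180,3.5,'pics/e12t.png')
delta([454.6,-157.3,54])"
```

```text
t 14.48 pos [ 550.7 -192.1   53.7] yaw_x -19.9 toolz [ 0.001 -0.    -1.   ] F [-0.7 -0.3 -0.5] w 25.8 delta_cm [-10.22  -0.    -0.03]
```

View pics/e12.png

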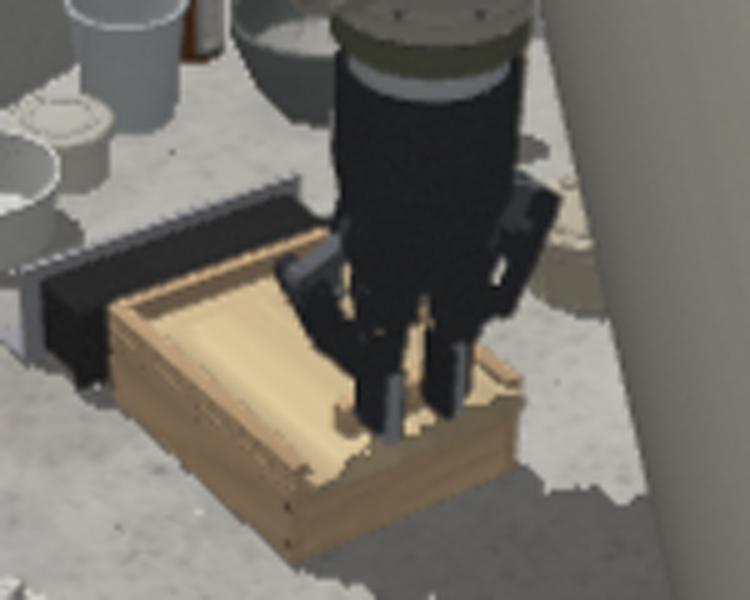

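View pics/e12t.png

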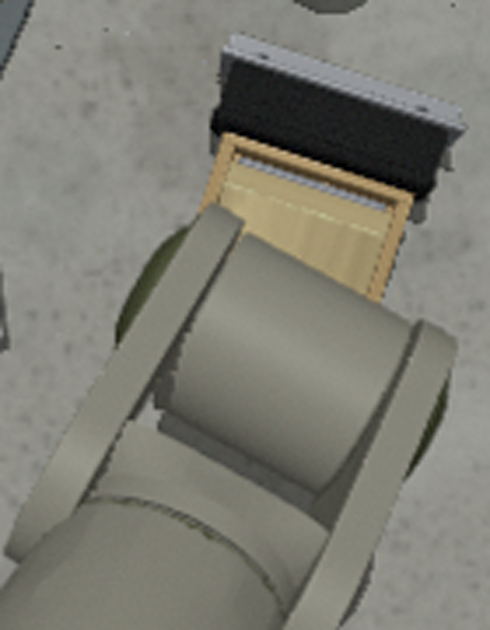

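Emit:
carry_out(
  steps=[0.2,0,0,0,0,0,-0.4,0.2,0,0,0,0,0,-0.4,0.2,0,0,0,0,0,-0.4,0.2,0,0,0,0,0,-0.4,0.2,0,0,0,0,0,-0.4,0.2,0,0,0,0,0,-0.4,0.2,0,0,0,0,0,-0.4,0,0,0,0,0,0,-0.4],
)

```text
time_s: 15.15
eef_pos: [563.4, -196.7, 53.7]
ee_rot: [-0.0, 0.985, -0.172, -0.001]
force: [-5.4, 0.6, 1.7]
grip_width: 0.296
```

```bash
python3 -c "
from h import *
delta([454.6,-157.3,54])"
```

```text
t 15.15 pos [ 563.4 -196.7   53.7] yaw_x -19.9 toolz [-0.001  0.    -1.   ] F [-5.4  0.6  1.7] w 25.2 delta_cm [-1.157e+01 -1.000e-02 -1.000e-02]
```

Emit:
carry_out(
  steps=[0.15,0,0,0,0,0,-0.4,0.15,0,0,0,0,0,-0.4,0.15,0,0,0,0,0,-0.4,0.15,0,0,0,0,0,-0.4,0,0,0,0,0,0,-0.4],
)

```text
time_s: 15.57
eef_pos: [568.4, -198.5, 53.7]
ee_rot: [-0.0, 0.985, -0.172, -0.001]
force: [-8.4, 2.3, 5.4]
grip_width: 0.303
```

```bash
python3 -c "
from h import *
for n in('scene','top'): cv2.imwrite(f'pics/{n}13.png',cams.capture(n)[:,:,::-1])
crop('pics/scene13.png',220,110,150,120,5,'pics/e13.png')
delta([454.6,-157.3,54])"
```

```text
t 15.67 pos [ 568.4 -198.5   53.7] yaw_x -19.9 toolz [-0.003  0.001 -1.   ] F [-8.3  0.9  4.1] w 25.7 delta_cm [-1.21e+01 -1.00e-02  0.00e+00]
```

View pics/e13.png

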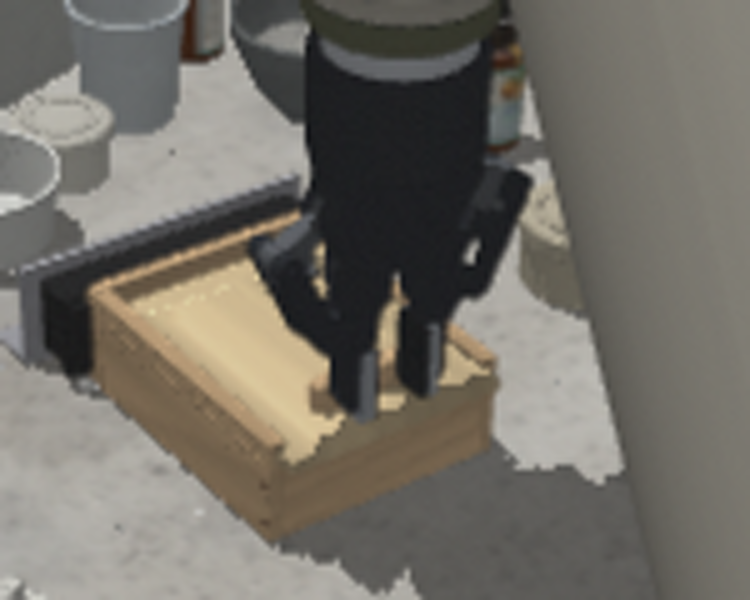

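```bash
python3 -c "
from h import *
np.set_printoptions(precision=1,suppress=True)
for k in(12,13): crop(f'pics/scene{k}.png',225,165,100,65,7,f'pics/g{k}.png')
a=cv2.imread('pics/g12.png');b=cv2.imread('pics/g13.png');cv2.imwrite('pics/g.png',cv2.resize(np.vstack([a,b]),None,fx=.65,fy=.65,interpolation=cv2.INTER_AREA))
print(a.shape)"
```

```text
(455, 700, 3)
```

View pics/g.png

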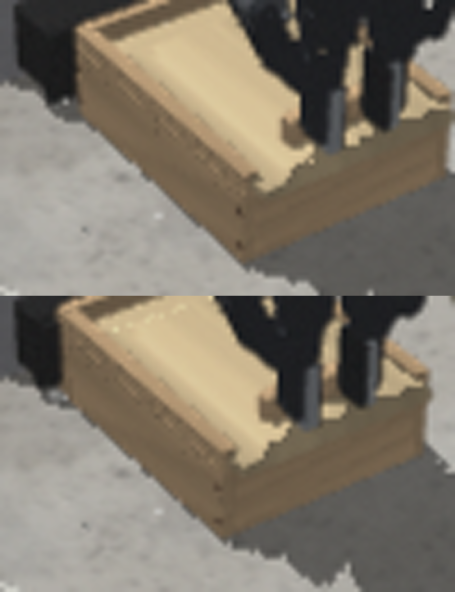

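Emit:
carry_out(
  steps=[0.15,0,0.03,0,0,0,-0.4,0.15,0,0.03,0,0,0,-0.4,0.15,0,0,0,0,0,-0.4,0,0,0,0,0,0,-0.4],
)

```text
time_s: 16.0
eef_pos: [572.3, -199.9, 53.4]
ee_rot: [-0.0, 0.985, -0.172, -0.002]
force: [-12.9, 3.4, 9.3]
grip_width: 0.301
```

```bash
python3 -c "
from h import *
for n in('scene','top'): cv2.imwrite(f'pics/{n}14.png',cams.capture(n)[:,:,::-1])
crop('pics/scene14.png',200,110,150,120,5,'pics/e14.png')
delta([454.6,-157.3,54])"
```

```text
t 16.1 pos [ 572.3 -199.8   53.4] yaw_x -19.9 toolz [-0.003  0.001 -1.   ] F [-11.8   3.    8.8] w 25.6 delta_cm [-1.252e+01 -0.000e+00 -1.000e-02]
```

View pics/e14.png

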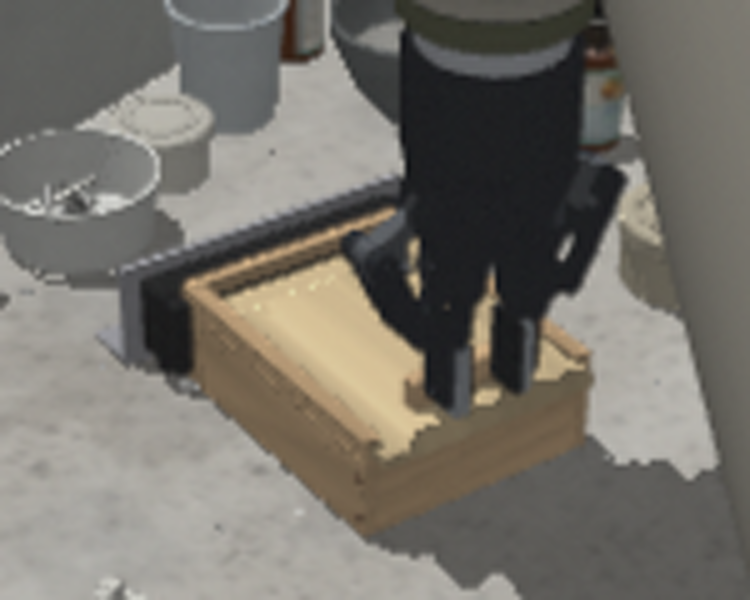

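Emit:
carry_out(
  steps=[0.12,0,0,0,0,0,-0.4,0.12,0,0,0,0,0,-0.4,0,0,0,0,0,0,-0.4],
)

```text
time_s: 16.35
eef_pos: [574.3, -200.6, 53.4]
ee_rot: [-0.0, 0.985, -0.172, -0.002]
force: [-12.9, 3.8, 9.1]
grip_width: 0.299
```

```bash
python3 -c "
from h import *
delta([454.6,-157.3,54])"
```

```text
t 16.35 pos [ 574.3 -200.6   53.4] yaw_x -19.9 toolz [-0.004  0.002 -1.   ] F [-12.9   3.8   9.1] w 25.4 delta_cm [-12.73  -0.    -0.  ]
```

Emit:
carry_out(
  steps=[0.12,0,0,0,0,0,-0.4,0.12,0,0,0,0,0,-0.4,0,0,0,0,0,0,-0.4],
)

```text
time_s: 16.6
eef_pos: [576.4, -201.3, 53.4]
ee_rot: [-0.0, 0.985, -0.172, -0.003]
force: [-14.8, 4.7, 11.3]
grip_width: 0.303
```

```bash
python3 -c "
from h import *
for n in('scene','top'): cv2.imwrite(f'pics/{n}15.png',cams.capture(n)[:,:,::-1])
crop('pics/scene15.png',200,110,150,120,5,'pics/e15.png')
crop('pics/top15.png',220,110,140,180,3.5,'pics/e15t.png')
delta([454.6,-157.3,54])"
```

```text
t 16.7 pos [ 576.4 -201.3   53.4] yaw_x -19.8 toolz [-0.005  0.002 -1.   ] F [-14.    4.4  10.5] w 25.7 delta_cm [-1.295e+01  0.000e+00  1.000e-02]
```

View pics/e15.png

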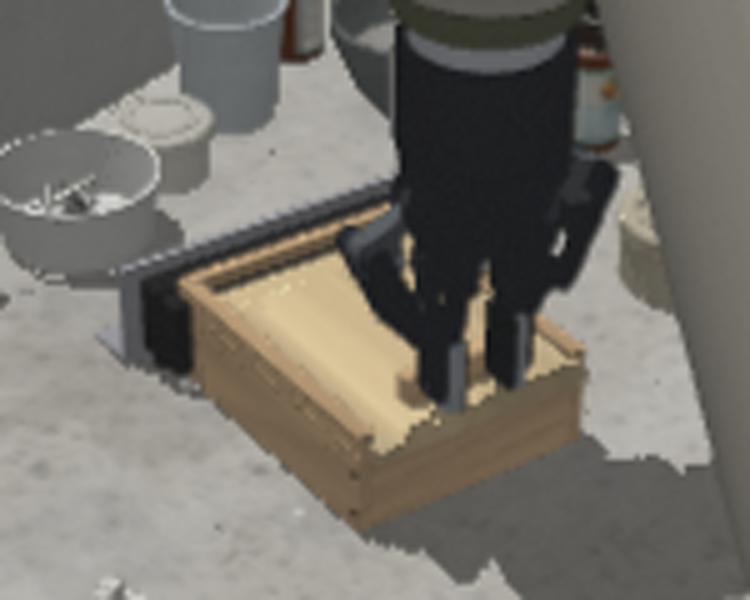

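View pics/e15t.png

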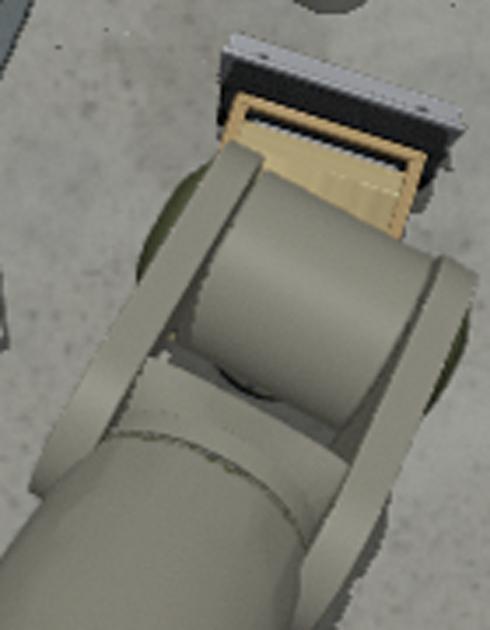

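```bash
python3 -c "
from h import *
for k,x,y in((12,230,165),(15,225,155)): crop(f'pics/scene{k}.png',x,y,100,65,7,f'pics/g{k}.png')
"
```

```text
(no output)
```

View pics/g12.png

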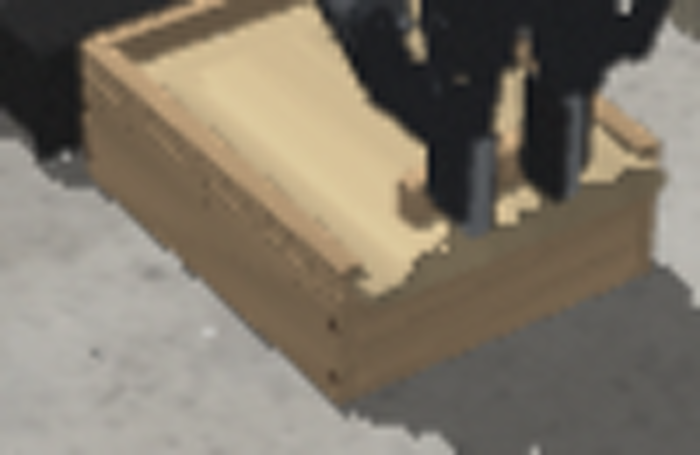

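View pics/g15.png

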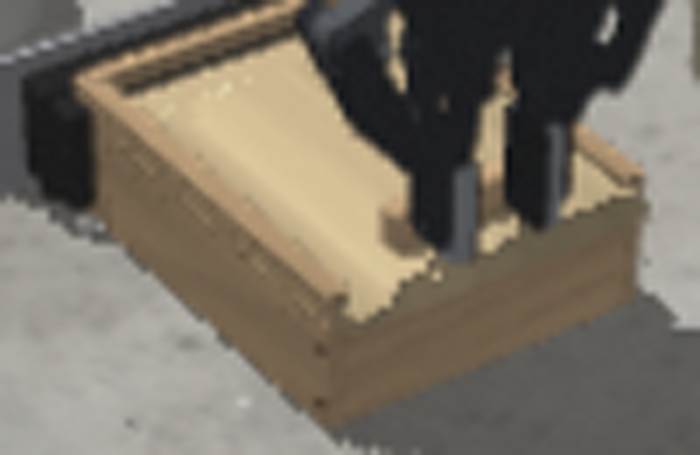

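Emit:
carry_out(
  steps=[0.1,0,0,0,0,0,-0.4,0.1,0,0,0,0,0,-0.4,0,0,0,0,0,0,-0.4],
)

```text
time_s: 16.95
eef_pos: [578.6, -202.0, 53.4]
ee_rot: [-0.0, 0.985, -0.172, -0.002]
force: [-11.6, 3.5, 9.2]
grip_width: 0.299
```

```bash
python3 -c "
from h import *
delta([454.6,-157.3,54])"
```

```text
t 16.95 pos [ 578.6 -202.    53.4] yaw_x -19.9 toolz [-0.004  0.002 -1.   ] F [-11.6   3.5   9.2] w 25.4 delta_cm [-1.319e+01  1.000e-02 -0.000e+00]
```

Emit:
carry_out(
  steps=[0.1,0,0,0,0,0,-0.4,0.1,0,0,0,0,0,-0.4,0,0,0,0,0,0,-0.4],
)

```text
time_s: 17.2
eef_pos: [581.7, -203.2, 53.4]
ee_rot: [-0.0, 0.985, -0.172, -0.0]
force: [-0.4, 0.4, 1.3]
grip_width: 0.299
```

```bash
python3 -c "
from h import *
for n in('scene','top'): cv2.imwrite(f'pics/{n}16.png',cams.capture(n)[:,:,::-1])
crop('pics/scene16.png',200,110,150,120,5,'pics/e16.png')
crop('pics/top16.png',260,120,100,70,6,'pics/e16t.png')
delta([454.6,-157.3,54])"
```

```text
t 17.3 pos [ 581.4 -203.1   53.3] yaw_x -19.9 toolz [-0.001  0.    -1.   ] F [-5.8  2.6  3.8] w 25.4 delta_cm [-13.49  -0.    -0.05]
```

View pics/e16.png

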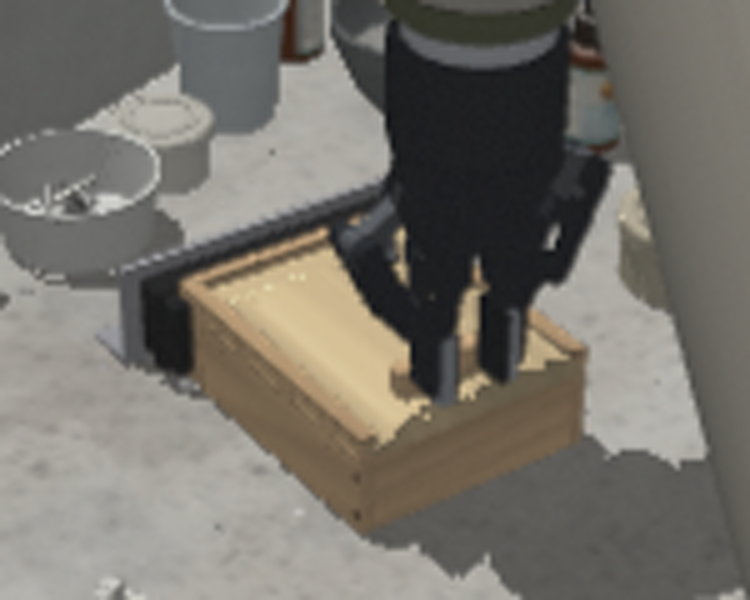

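View pics/e16t.png

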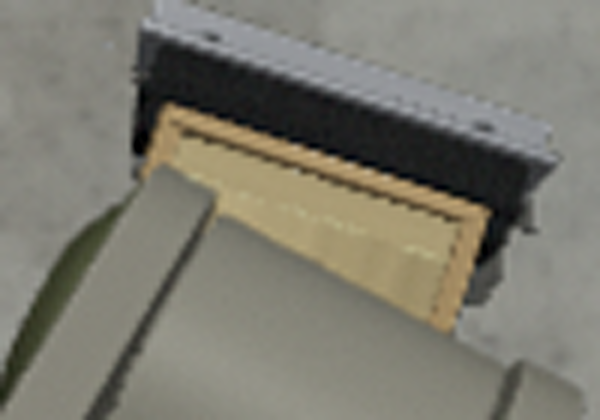

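Emit:
carry_out(
  steps=[0,0,0,0,0,0,-0.4,0.1,0,0,0,0,0,-0.4,0.1,0,0,0,0,0,-0.4,0.1,0,0,0,0,0,-0.4,0,0,0,0,0,0,-0.4,0,0,0,0,0,0,-0.4],
)

```text
time_s: 17.8
eef_pos: [583.0, -203.7, 53.3]
ee_rot: [-0.0, 0.985, -0.172, -0.002]
force: [-14.2, 3.9, 9.1]
grip_width: 0.302
```

```bash
python3 -c "
from h import *
for n in('scene','top'): cv2.imwrite(f'pics/{n}17.png',cams.capture(n)[:,:,::-1])
crop('pics/top17.png',260,120,100,70,6,'pics/e17t.png')
delta([454.6,-157.3,54])"
```

```text
t 17.9 pos [ 583.  -203.7   53.3] yaw_x -19.8 toolz [-0.005  0.002 -1.   ] F [-13.    4.6   9. ] w 25.7 delta_cm [-13.65  -0.    -0.  ]
```

View pics/e17t.png

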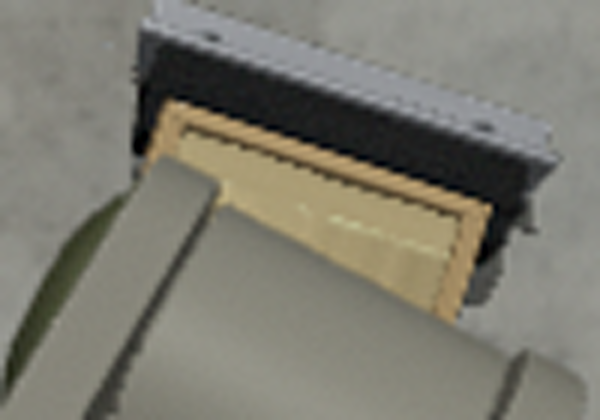

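Emit:
carry_out(
  steps=[-0.2,0,0,0,0,0,-0.4,-0.2,0,0,0,0,0,-0.4,-0.2,0,0,0,0,0,-0.4,-0.2,0,0,0,0,0,-0.4,-0.2,0,0,0,0,0,-0.4,-0.2,0,0,0,0,0,-0.4,-0.2,0,0,0,0,0,-0.4,-0.2,0,0,0,0,0,-0.4,-0.2,0,0,0,0,0,-0.4,-0.2,0,0,0,0,0,-0.4,0,0,0,0,0,0,-0.4],
)

```text
time_s: 18.82
eef_pos: [565.5, -197.3, 53.2]
ee_rot: [-0.0, 0.985, -0.173, -0.0]
force: [0.7, 0.5, -1.2]
grip_width: 0.297
```

```bash
python3 -c "
from h import *
delta([454.6,-157.3,54])"
```

```text
t 18.82 pos [ 565.5 -197.3   53.2] yaw_x -19.9 toolz [ 0.  0. -1.] F [ 0.7  0.5 -1.2] w 25.2 delta_cm [-1.179e+01  1.000e-02 -8.000e-02]
```

Emit:
carry_out(
  steps=[-0.2,0,0,0,0,0,-0.4,-0.2,0,0,0,0,0,-0.4,-0.2,0,0,0,0,0,-0.4,-0.2,0,0,0,0,0,-0.4,-0.2,0,0,0,0,0,-0.4,-0.2,0,0,0,0,0,-0.4,-0.2,0,0,0,0,0,-0.4,0,0,0,0,0,0,-0.4],
)

```text
time_s: 19.48
eef_pos: [552.3, -192.6, 53.2]
ee_rot: [-0.0, 0.985, -0.173, -0.0]
force: [0.2, 0.2, 0.6]
grip_width: 0.301
```

```bash
python3 -c "
from h import *
for n in('scene','top'): cv2.imwrite(f'pics/{n}18.png',cams.capture(n)[:,:,::-1])
crop('pics/scene18.png',200,110,150,120,5,'pics/e18.png')
delta([454.6,-157.3,54])"
```

```text
t 19.58 pos [ 552.6 -192.7   53.3] yaw_x -19.9 toolz [ 0. -0. -1.] F [-0.2 -0.5 -0.4] w 25.3 delta_cm [-10.42  -0.    -0.07]
```

View pics/e18.png

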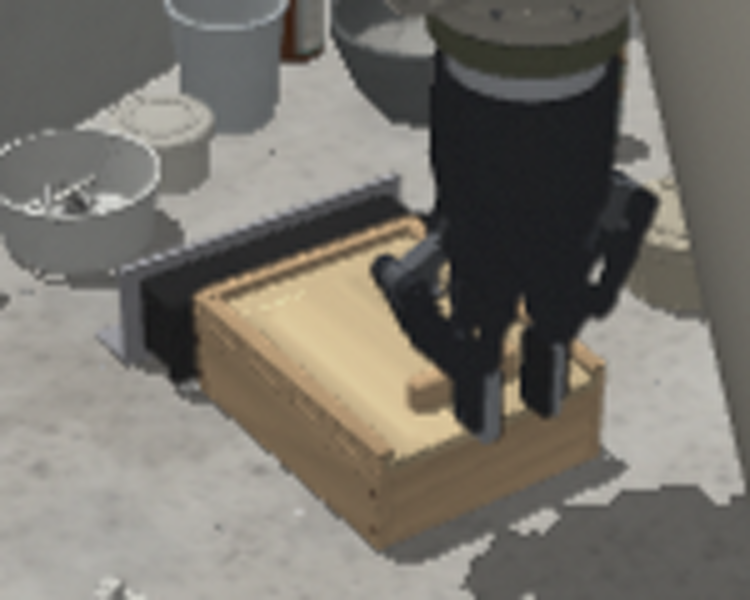

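Fingers are clear of the bar, the force is about 0 and the lid looks shut. Next I'll back off, rise, and move out of the view.

Emit:
carry_out(
  steps=[-0.3,0,0,0,0,0,-0.4,-0.3,0,-0.3,0,0,0,-0.4,0,0,-1,0,0,0,-0.4,0,0,-2,0,0,0,-0.4,0,0,-2.5,0,0,0,-0.4,-1,0,-2.5,0,0,0,-0.4,-2,0,-2,0,0,0,-0.4,-2.5,0,-1,0,0,0,-0.4,-2.5,0,0,0,0,0,-0.4,-2.5,0,0,0,0,0,-0.4,-2.5,0,0,0,0,0,-0.4,-2.5,0,0,0,0,0,-0.4,-1,1,0,0,0,0,-0.4,0,1,0,0,0,0,-0.4,0,0,0,0,0,0,-0.4,0,0,0,0,0,0,-0.4],
)

```text
time_s: 20.92
eef_pos: [385.6, -154.2, 166.7]
ee_rot: [0.0, 0.985, -0.173, 0.001]
force: [0.1, 0.5, 0.2]
grip_width: 0.299
```

```bash
python3 -c "
from h import *
for n in('scene','top'): cv2.imwrite(f'pics/{n}19.png',cams.capture(n)[:,:,::-1])
crop('pics/scene19.png',200,110,150,120,5,'pics/e19.png')
crop('pics/top19.png',245,115,120,110,6,'pics/e19t.png')
delta([454.6,-157.3,54])"
```

```text
t 21.02 pos [ 385.6 -153.6  166.3] yaw_x -19.9 toolz [ 0. -0. -1.] F [ 1.1 -0.2  0.5] w 25.4 delta_cm [ 6.61 -2.   11.23]
```

View pics/scene19.png

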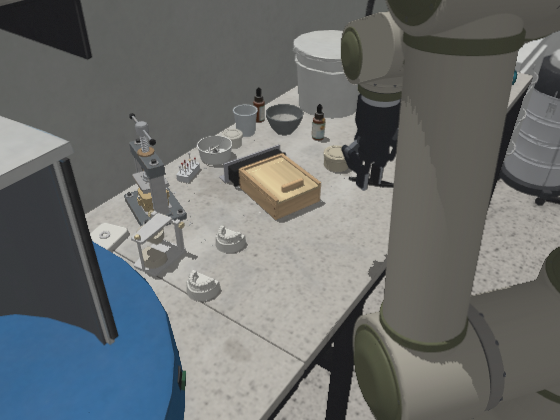

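View pics/e19t.png

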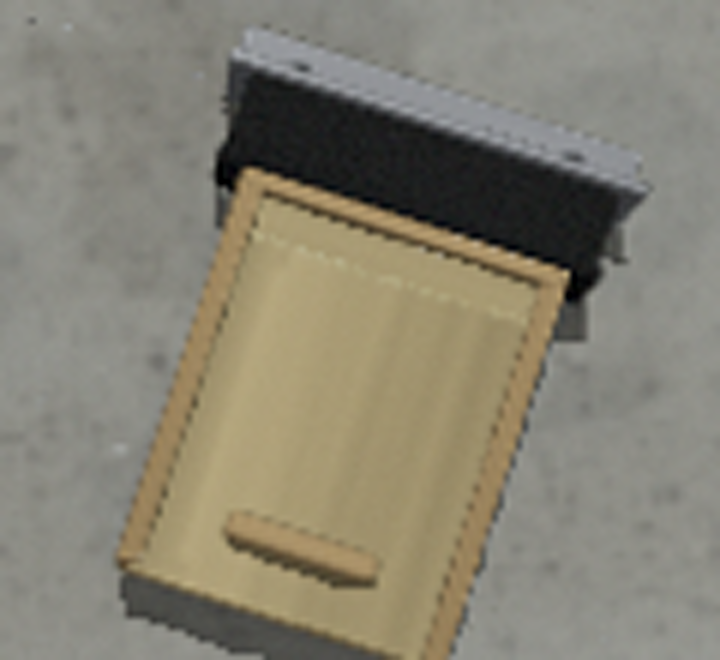

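View pics/e19.png

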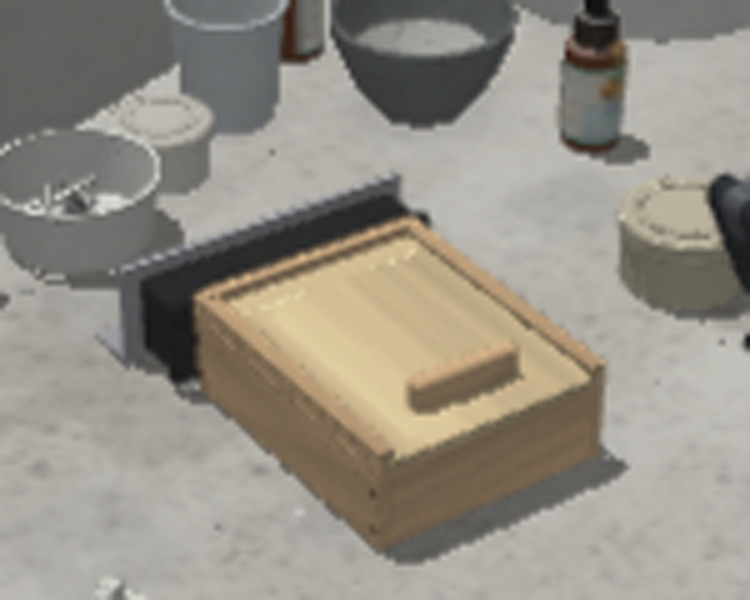

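View pics/top19.png

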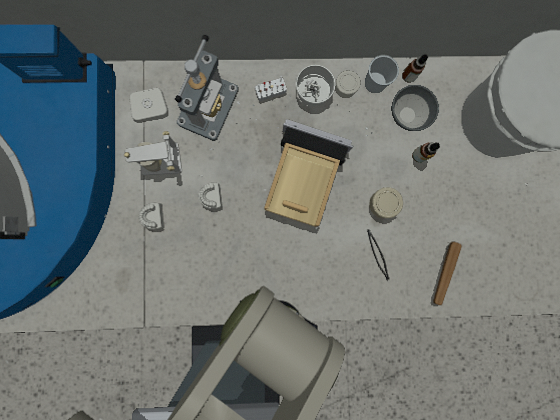

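```bash
python3 -c "
from h import *
src=lambda P,f,o:(np.array(P)+.5)/f-.5+np.array(o)
T=src([(250,170),(568,272)],6,[245,115]); L=onz('top',T,55)
e=L[1]-L[0]; n=np.array([e[1],-e[0]])/np.hypot(e[0],e[1]); print(np.degrees(np.arctan2(n[1],n[0])))
B=onz('top',src([(236,525),(372,567)],6,[245,115]),65)
print((B.mean(0)-L.mean(0))[:2]@n)
S=src([(200,297),(415,218)],5,[200,110]);L=onz('scene',S,55);B=onz('scene',src([(410,383),(515,345)],5,[200,110]),65);print((B.mean(0)-L.mean(0))[:2]@n)
F=onz('top',src([(262,195),(537,288)],6,[245,115]),50); L=onz('top',T,55); print('lid front vis',(F.mean(0)-L.mean(0))[:2]@n)
"
```

```text
160.72557655199233
124.9881582080871
123.42960317944113
lid front vis 6.977925045048455
```

```bash
python3 -c "
from rig import finish_job
print(finish_job())"
```

```text
the job is handed in; nothing more can be done
None
```

The cast is packed in the case and the lid is shut. I handed the job in at about 21 s, with the arm clear of everything.

**What I did:**
- I picked up the cast nearest the base (479 mm away; the look-alikes were at 588 and 616 mm) and set it upright on the case floor.
- I pushed the bar from behind with two fingers. The case slid into the foam pad, and the lid snapped over the ridge at about 15 N.
- I then pressed to about 14 N to make sure the lid was home, and backed off.

**Last checks:**
- **Lid:** the distance from the bar to the outer face of the end board measured 125 mm in the top view and 123 mm in the scene view. The text gives 126 mm for home and 129 mm at the ridge crest, so the lid is home. The lid's front edge shows against the end board.
- **Case:** it stands flat, and I saw no tilt in the pictures during the push.
- **Bystanders:** the articulator, powder box, tweezers and the other two casts are where they started.

**What disagreed or could not be checked:**
- The two camera views differ by 2 to 6 mm, most at the near end of the lid.
- The cast measured about 56 mm between the fingers, against 60 mm in the text.
- During the push the tool also felt 9 to 11 N upward, which I took to be friction at the bar.
- The cast cannot be seen once the lid is closed. It was upright in the last view of it before the lid covered it.

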